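# Walk the vial block home on the shaker platform

## Task

Walk the heavy vial block round on the shaker platform by pushing at its corners with the fingertips, until one of its long sides lies flat against the fence at the back, between the two end guides. Then push the swing gate shut across the front of it, right up to its stop. Only push: do not lift or tip the block or draw out its vials, and leave the bottle and the flask beside the shaker alone.

Things in the scene. Friction and masses are not known exactly. Their poses are not given: they have to be found in the camera images.
- shaker: Low white laboratory shaker, fixed on the bench, with a bare aluminium platform, its top 60 mm above the bench, x -126 to +110 mm, y +-112 mm. Origin on the bench under its middle; x points from its control panel (front, robot's side) to its fence (back), y to its left, z up.
- nest (a point): Foot of the fence's front face, at its middle: x = +95 mm in the shaker's frame, on the platform. The fence is a straight bar along the shaker's y, y +-83 mm, 30 mm high. At its ends two guides, 24 mm high, reach 32 mm forward and flare out for 12 mm more; their inner faces stand at y = +-71 mm.
- block: Loose aluminium vial block, 76 (x) by 112 (y) by 50 mm high, 0.8 kg, with six bores. Origin at the centre of its underside. It starts in front of the fence, turned 0.5 to 1.05 rad clockwise (from above) from square; pushed with up to 10 N it slides, and turns when pushed off-centre. Either long side may go to the fence. Seated, its origin is at x = +57 mm in the shaker's frame.
- gate (a joint): Gate angle, rad. 0 = shut on its stop: the bar points along the shaker's -y across the front of a seated block, its pad 2 mm clear of it. Grows as it opens, clockwise from above: at 1.57 it points along the shaker's -x. Starts open at 1.58 to 1.75. Light friction holds it where it is left; about 1 N near its tip moves it.
- gate_pivot (a point): The gate's upright pivot (boss of 11 mm radius) at the bar's mid-height: x = +10.5 mm, y = +97 mm in the shaker's frame, 81 mm above the bench.
- gate_tip (a point): Free end of the gate's steel bar, on its centre line at mid-height, 130 mm from the pivot. The bar is 8 mm thick (2 mm more at the pad, on the side toward the block) and 20 mm high, its underside 11 mm above the platform.
- vial_a: Plastic-capped vial, 27 mm across and 60 mm high, standing loose in a bore of the block with 26 mm showing above the block. Origin at the centre of its underside, 16 mm above the block's underside.
- vial_b: A second such vial in the block.
- vial_c: A third such vial in the block.
- amber_bottle: Bystander: amber bottle, 66 mm across, 135 mm high, standing on the bench to the left of the shaker, toward the wall. Origin at the centre of its underside.
- flask: Bystander: stoppered conical flask, 63 mm across, 118 mm high, on the bench to the right of the shaker, toward the wall. Origin at the centre of its underside.
Not all that is in view belongs to the job. Leave any orange look-alike of the vial_a alone.

How it is judged:
On the way, in this order (a step that is already met when the one before it is completed fails the run):
1. the block lies flat against the fence, between the end guides, with the gate still open (x of block in the frame of shaker above 0.054 m and y of block in the frame of shaker between -0.018 and 0.018 m and angle between the y axis of block and the y axis of shaker, either way round below 0.04 rad and value of joint gate above 0.3 rad), for 0.2 s.
2. the gate is shut across the block (value of joint gate below 0.06 rad), for 0.2 s.
At the end, for the whole second after the job is handed in: The block stands on the platform with a long side against the fence (within 3 mm and 0.04 rad) and between the end guides (within 18 mm of the middle), at rest, its three vials seated in their bores (within 4 mm), and the gate is shut to within 0.06 rad of its stop (x of block in the frame of shaker above 0.054 m and y of block in the frame of shaker between -0.018 and 0.018 m and angle between the y axis of block and the y axis of shaker, either way round below 0.04 rad and value of joint gate below 0.06 rad and linear speed of block below 0.01 m/s and z of block in the frame of shaker below 0.063 m and z of each of vial_a, vial_b, vial_c in the frame of block below 0.02 m); the robot touches nothing.
It fails at once if the block is lifted off the platform or tipped (z of block in the frame of shaker above 0.068 m or angle between block's own z axis and vertical above 0.12 rad).
It fails at once if a vial is drawn out of its bore (z of any of vial_a, vial_b, vial_c in the frame of block above 0.028 m).
It fails at once if a bystander is knocked or moved (distance of any of amber_bottle, flask from where it was at the start of the episode above 0.015 m).
It also fails if it takes over 72 s, if anything falls off the work surface, if the arm or the gripper's body presses on something with over 40 N, if the wrist force passes 120 N, or if a joint passes its speed limit or range.

## Robot

A 6-joint arm with a two-finger parallel gripper is mounted at the origin on the work surface; the furniture and walls round the work are solid. World frame = base frame: x ahead of the robot, y to its left, z up, the work surface at z = 0. Lengths are in m, angles in rad, forces in N, time in s.
With the tool pointing down it reaches from about 0.35 to 0.925 m from the base axis. Payload 6.4 kg.
Tool frame: the origin (TCP) lies midway between the tips of the shut fingers; the grasp point (between the pads) lies 19 mm behind it (manip.tcp_to_grasp is the distance from the TCP to the grasp point, in m); z points along the fingers, x is the direction in which the jaws open and shut, and the axes are right-handed (so a half turn about z gives the same grasp; the last joint's range is limited). The gripper opens to 85 mm and grips with 20 to 120 N. Pads are 22 mm wide; open, the fingers measure 114 mm over their backs; the gripper's body (76 mm by 85 mm) begins 54 mm behind the grasp point. The pads swing forward as they close: fully open they stand 13 mm farther back than shut.
Start: joints at [1.031, 0.245, 1.558, -0, 1.339, -0.174], TCP at [0.233, 0.607, 0.231] pointing down, gripper open.
Joint ranges: [-3.13, 3.13], [-1.02, 2.26], [0.13, 2.54], [-0.95, 4.09], [0.21, 2.88], [-2.74, 2.74]. Speed limits (rad/s): [2.57, 2.57, 3.14, 3.14, 3.14, 3.14].

## Interface

Orientations are given as a unit quaternion [w, x, y, z].
In Python, from rig import manip gives the robot as it stands. The module is installed in compiled form; this text tells all that it offers.
- The arm moves only by the shell command python3 -m handwheel 'ROWS' [FORCE]. ROWS is JSON, a list of rows, each a list of 5 numbers: the shift along the tool's x, y, z in m, then the turn about the tool's z in degrees, then the closure, from 0 (fully open) to 1 (shut). In form: [[tx, ty, tz, spin, gripper], ...]. A call has 1 to 10 rows; each row is the pose to reach, as a shift and turn from the pose commanded when the call began, along the tool's axes at that moment; what a row does not reach only later rows make up. A row lasts 1/8 s, in which the tool goes at most 62.5 mm and 10.7 degrees, less where a joint would pass 70% of its speed; a pose out of reach is approached as far as the arm can. A call with a gripper value outside its range is refused whole. The fingers move at their own pace and stop on an object; FORCE is the grip in N (left out, the last holds). Time passes only in rows, so rows that repeat a pose let the fingers close. It gives the time, the measured TCP pose, the force and the opening at its end, in the units of the state.
- manip.get_state(): the state, without advancing time (a new reading comes with each control period).
- manip.get_image(name): name is "scene" or "top" or "wrist"; returns a dict with "pixels" (400x640x3 uint8, red, green, blue), "range_z" (400x640 float32, m along the optical axis (not along the pixel's ray), 0 where there is no reading), "camera_matrix" (3x3 intrinsics, pixels), "k1" (the pictures are not rectified: a ray, as slopes to the right and down, at radius r is drawn at 1 + k1 r^2 times it, then the intrinsics apply), "R" (3x3) and "t" (3): a world point X has camera coordinates R X + t. Camera axes: x right, y down, z forward; pixel columns grow to the right and rows downward; lengths in m; the calibration is good to about 2 mm. A picture is of the moment at which its call begins.
- manip.hand_in(): hands the job in, once; it reports no verdict.
Trained networks look in a picture, given as the dict that the camera call returned (one of the last four; its "shot" number tells which), for a name from the list of things; names that differ only in an ending like _2 or _b are one class to them, and where a whole thing is asked for, a point or a joint stands for the part that bears it (a point fixed in the world has none). Each returns a list of dicts, best first, with "p" (0 to 1); they miss things now and then, are a little off and sometimes report something else, mostly with a low value. They report only what shows in the picture. A call takes as long as a camera call. They do not tell look-alikes from the thing itself.
- manip.spot_in(name, picture): "point" ([x, y, z] in m, in world coordinates, good to about 4 mm: the middle of the surface that is visible of it).
- manip.masks_of(name, picture): "mask" (400x640 bool, what is visible of it).
The state is a dict: "t": time; "joints": joint angles; "dq": joint speeds; "tau": joint torques, N m; "ee_pos": TCP position; "eef_rot": TCP orientation; "ft_force": force on the tool from outside, world axes, zero at the start; "wrist_torque": the same for the moment, N m; "width": finger opening in m.
Only numpy, scipy, OpenCV 4.12 (cv2) and the standard library are available. Lean on these libraries where they do the work, as an engineer would, in place of code of your own. Each camera call takes 0.05 s, during which the arm holds its last target.

## Working session

There is one attempt and no reset: what is moved stays moved. The work goes in short steps, Python scripts to look and compute and a shell command to move; the robot and the scene stay as the last step left them, time stands still between calls to the robot, and variables do not carry over. Pictures are saved under pics/ and viewed, and the job is handed in when it is done.

```bash
mkdir -p pics; cat > h.py <<'E'
import numpy as np, cv2
from rig import manip
def save(im,n,crop=None,s=1):
    p=im["pixels"][:,:,::-1]
    if crop: p=p[crop[1]:crop[3],crop[0]:crop[2]]
    if s!=1: p=cv2.resize(p,None,fx=s,fy=s,interpolation=cv2.INTER_CUBIC)
    cv2.imwrite("pics/"+n,p)
def cloud(im):
    K=im["camera_matrix"];h,w=im["range_z"].shape
    uv=np.stack(np.meshgrid(np.arange(w),np.arange(h)),-1).reshape(-1,2).astype(float)
    d=np.array([im["k1"],0,0,0,0])
    xy=cv2.undistortPoints(uv.reshape(-1,1,2),K,d).reshape(-1,2)
    z=im["range_z"].reshape(-1,1)
    P=np.hstack([xy*z,z]); X=(P-im["t"])@im["R"]
    X[z[:,0]<=0]=np.nan
    return X.reshape(h,w,3)
def proj(im,X):
    c=np.atleast_2d(X)@im["R"].T+im["t"]; xy=c[:,:2]/c[:,2:]
    xy=xy*(1+im["k1"]*(xy**2).sum(1,keepdims=True))
    return xy*[im["camera_matrix"][0,0],im["camera_matrix"][1,1]]+im["camera_matrix"][:2,2]
E
python3 - <<'E'
from h import *
np.set_printoptions(precision=4,suppress=True)
print(manip.get_state())
for n in ["top","scene"]:
    im=manip.get_image(n); save(im,n+"0.png"); np.savez(n+"0.npz",**{k:v for k,v in im.items()})
    for nm in ["shaker","block","gate","vial_a","amber_bottle","flask","gate_tip","gate_pivot","nest"]:
        try:
            for r in manip.spot_in(nm,im)[:4]: print(n,nm,round(r["p"],2),np.array(r["point"]),proj(im,r["point"])[0])
        except Exception as e: print(nm,e)
    print(im["t"],im["R"],im["k1"],-im["R"].T@im["t"])
E
```

```text
{'t': 0.0, 'joints': array([ 1.0309,  0.2458,  1.559 , -0.    ,  1.3388, -0.1741]), 'dq': array([-0.0003,  0.0004, -0.0002,  0.001 , -0.0016, -0.0014]), 'tau': array([  0.001 , -42.9507, -32.6127,  -0.0001,   0.0053,  -0.    ]), 'ee_pos': array([0.2322, 0.6065, 0.2302]), 'eef_rot': array([ 0.0004,  0.8239,  0.5667, -0.0009]), 'ft_force': array([ 0.22  , -0.9371, -0.0737]), 'wrist_torque': array([ 0.0527,  0.0033, -0.0476]), 'width': 0.08550466886585194}
top shaker 0.65 [ 0.4992 -0.1233  0.0591] [308.1239 196.2592]
top block 0.68 [ 0.4903 -0.1243  0.1119] [308.8562 196.1081]
top gate 0.67 [ 0.4764 -0.0148  0.0891] [261.3495 202.7362]
top gate 0.67 [ 0.5031 -0.1239  0.0601] [308.4104 194.5898]
top vial_a 0.68 [ 0.5323 -0.121   0.1362] [307.9092 175.7227]
top vial_a 0.61 [ 0.5194 -0.0902  0.1308] [294.0442 181.5627]
top vial_a 0.48 [ 0.4727 -0.1504  0.1337] [320.6156 202.4476]
top amber_bottle 0.65 [0.5422 0.1071 0.1001] [209.3039 172.86  ]
top flask 0.96 [ 0.5442 -0.3566  0.0497] [403.3641 180.8877]
top flask 0.49 [ 0.4765 -0.0136  0.09  ] [260.7981 202.6214]
top flask 0.32 [0.5419 0.1
[... 664 characters left out ...]
  0.0421] [332.4252 273.9571]
scene vial_a 0.52 [ 0.4631 -0.1563  0.128 ] [332.8296 183.1719]
scene vial_a 0.52 [ 0.5132 -0.0972  0.1261] [324.3783 162.099 ]
scene amber_bottle 0.66 [0.5395 0.0969 0.079 ] [270.6681 144.0071]
scene flask 0.92 [ 0.541  -0.3733  0.0377] [432.6759 234.9363]
scene flask 0.69 [ 0.4742 -0.1587  0.0657] [335.7201 201.779 ]
scene gate_tip 0.81 [ 0.4756 -0.0185  0.0878] [288.2713 170.2739]
scene gate_pivot 0.94 [ 0.4757 -0.1617  0.0657] [337.1839 201.9657]
scene nest 0.84 [ 0.4752 -0.1593  0.0626] [336.1414 202.6297]
[-0.3812  0.2471  0.6928] [[ 0.5929 -0.8052  0.0117]
 [-0.5492 -0.415  -0.7254]
 [ 0.5889  0.4237 -0.6883]] -0.0715538442125201 [-0.0462 -0.4979  0.6605]
```

```bash
python3 - <<'E'
from h import *
im=dict(np.load("top0.npz")); save(im,"top0c.png",(180,120,430,280),3)
im=dict(np.load("scene0.npz")); save(im,"scene0c.png",(200,100,460,290),3)
E
```

```text
(no output)
```

View pics/top0c.png

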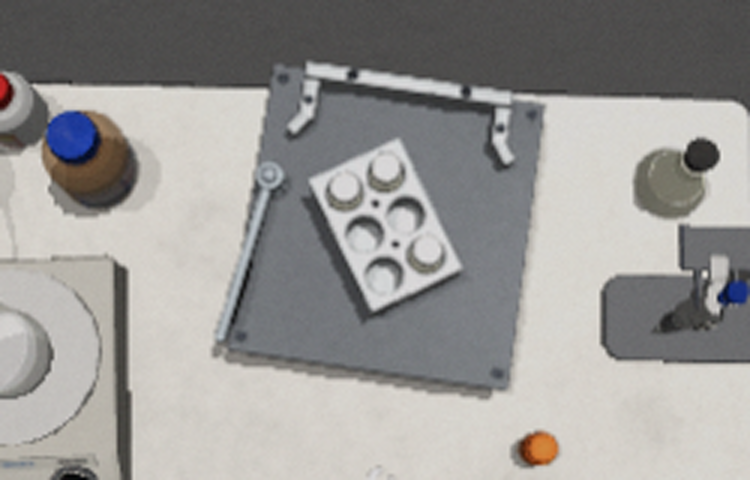

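View pics/scene0c.png

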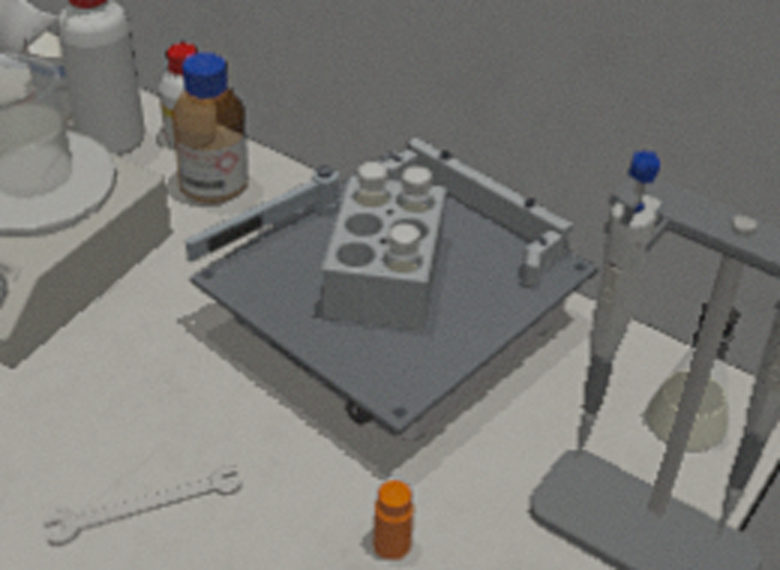

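```bash
cat >> h.py <<'E'
def rect(X,m,z0,z1):
    s=m&(X[...,2]>z0)&(X[...,2]<z1)
    k=np.ones((3,3),np.uint8)
    s=cv2.morphologyEx(s.astype(np.uint8),cv2.MORPH_OPEN,k)
    n,l,st,_=cv2.connectedComponentsWithStats(s)
    i=1+np.argmax(st[1:,4]); P=X[l==i]
    return cv2.minAreaRect((P[:,:2]*1000).astype(np.float32)),P
E
python3 - <<'E'
from h import *
np.set_printoptions(precision=4,suppress=True)
for n in ["top","scene"]:
    im=dict(np.load(n+"0.npz"));X=cloud(im)
    reg=(X[...,0]>.28)&(X[...,0]<.66)&(X[...,1]>-.3)&(X[...,1]<.06)
    h=np.histogram(X[...,2][reg],bins=np.arange(0,.15,.005));print(h[0])
    r,P=rect(X,reg,.05,.072);print("plat",r,np.median(P[:,2]))
    r,P=rect(X,reg,.1,.122);print("block",r,np.median(P[:,2]))
    r,P=rect(X,reg&(X[...,0]>.55),.08,.1);print("fence",r,np.median(P[:,2]))
    r,P=rect(X,reg&(X[...,1]>-.04),.08,.1);print("gate",r,np.median(P[:,2]))
E
```

```text
[6116  204    1    2    3    1    4    4   11    8   38 2774 3608  115
  132  281  221  366  331   67   41  420  497   37   49   15   95  151
    1]
plat ((504.1689453125, -124.55895233154297), (224.80946350097656, 234.99327087402344), 82.62741088867188) 0.06035711499153307
block ((495.6139831542969, -121.62848663330078), (111.79256439208984, 76.14411926269531), 26.787155151367188) 0.11028441070105591
fence ((589.8662109375, -135.083251953125), (174.95166015625, 55.549102783203125), 83.23329162597656) 0.08805076243560295
gate ((472.5411376953125, -16.45258331298828), (15.016088485717773, 135.468505859375), 75.72942352294922) 0.0905785607317249
[5830   59   45  127  110  106  100   32   23   30   62 1598 2979  167
  190  253  308  370  367  128  115  281  416   64   84   52   80  122
    0]
plat ((505.4878845214844, -124.94058990478516), (225.58782958984375, 237.7285919189453), 82.81008911132812) 0.06054459890019415
block ((496.69915771484375, -121.59841918945312), (115.85523986816406, 76.2772216796875), 26.673959732055664) 0.1103428953954459
fence ((596.69580078125, -139.82424926757812), (176.2459716796875, 53.87001037597656), 78.13365173339844) 0.08751238620911206
gate ((475.932861328125, -16.56025505065918), (19.75921630859375, 143.56411743164062), 76.5837173461914) 0.08952292756615053
```

```bash
cat >> h.py <<'E'
YAW=np.deg2rad(-7.3); O=np.array([.5124,-.1257])
def s2w(p): c,s=np.cos(YAW),np.sin(YAW); return np.array([[c,-s],[s,c]])@np.array(p,float)/1000+O
def w2s(p): c,s=np.cos(YAW),np.sin(YAW); return (np.array([[c,s],[-s,c]])@(np.array(p,float)[:2]-O))*1000
from scipy.spatial.transform import Rotation as Ro
def tool():
    s=manip.get_state(); q=s["eef_rot"]; R=Ro.from_quat([q[1],q[2],q[3],q[0]]).as_matrix()
    return s,R
def goto(x,y,z):
    "delta in tool axes (mm) to shaker point"
    s,R=tool(); w=np.r_[s2w([x,y]),z/1000]
    return np.round(R.T@(w-s["ee_pos"])*1000,1)
def where():
    s,R=tool(); ya=np.degrees(np.arctan2(R[1,1],R[0,1]))-np.degrees(YAW)
    print("t %.2f"%s["t"],"tool shaker",np.round(w2s(s["ee_pos"]),1),"z %.1f"%(s["ee_pos"][2]*1000),"ytool-ang %.1f"%ya,"F",np.round(s["ft_force"],1),"w %.3f"%s["width"])
def block(name="top"):
    im=manip.get_image(name);X=cloud(im)
    reg=(X[...,0]>.28)&(X[...,0]<.66)&(X[...,1]>-.3)&(X[...,1]<.06)
    r,P=rect(X,reg,.102,.119)
    (cx,cy),(w,h),a=r
    if h>w: a+=90
    b=w2s([cx/1000,cy/1000]); a=(a-np.degrees(YAW))%180
    print(name,"block shaker",np.round(b,1),"long-axis ang %.1f"%a,"size %.1f %.1f"%(w,h),"z %.4f"%np.median(P[:,2]))
    return im,b,a
E
python3 - <<'E'
from h import *
im=dict(np.load("scene0.npz"));X=cloud(im)
for x0 in np.arange(.2,.6,.05):
    print("%.2f"%x0,[ "%.2f"%(np.nanmax(np.where((abs(X[...,0]-x0)<.026)&(abs(X[...,1]-y0)<.026),X[...,2],-1))) for y0 in np.arange(-.4,.61,.1)])
im=dict(np.load("top0.npz"));X=cloud(im)
for x0 in np.arange(.2,.6,.05):
    print("%.2f"%x0,[ "%.2f"%(np.nanmax(np.where((abs(X[...,0]-x0)<.026)&(abs(X[...,1]-y0)<.051),X[...,2],-1))) for y0 in np.arange(-.4,.61,.1)])
where(); print(goto(-70,-77,300))
E
```

```text
0.20 ['0.03', '0.03', '0.00', '0.01', '0.00', '0.00', '0.00', '0.03', '0.02', '0.02', '0.44']
0.25 ['0.07', '0.00', '0.01', '0.01', '0.00', '0.07', '0.07', '0.02', '0.02', '0.00', '0.44']
0.30 ['0.07', '0.00', '0.00', '0.01', '0.00', '0.08', '0.08', '0.02', '0.02', '0.00', '0.00']
0.35 ['0.00', '0.00', '0.06', '0.00', '0.00', '0.09', '0.18', '0.00', '0.00', '0.03', '0.00']
0.40 ['0.28', '0.28', '0.06', '0.06', '0.09', '0.18', '0.19', '-1.00', '0.00', '0.02', '0.00']
0.45 ['0.28', '0.27', '0.11', '0.11', '0.09', '0.09', '0.18', '-1.00', '0.00', '0.03', '0.00']
0.50 ['0.01', '0.01', '0.07', '0.14', '0.09', '0.09', '0.20', '0.11', '0.06', '0.06', '0.00']
0.55 ['0.12', '0.00', '0.09', '0.14', '0.09', '0.14', '0.14', '0.10', '0.13', '0.11', '0.00']
0.20 ['0.03', '0.03', '0.01', '0.01', '0.01', '0.01', '0.02', '0.03', '0.02', '0.02', '0.01']
0.25 ['0.07', '0.07', '0.01', '0.01', '0.01', '0.07', '0.08', '0.02', '0.02', '0.01', '0.01']
0.30 ['0.07', '0.07', '0.06', '0.01', '0.01', '0.09', '0.09', '0.02', '0.02', '0.02', '0.01']
0.35 ['0.01', '0.06', '0.06', '0.01', '0.01', '0.19', '0.19', '0.01', '0.01', '0.03', '0.01']
0.40 ['0.32', '0.32', '0.07', '0.07', '0.09', '0.19', '0.19', '0.01', '0.03', '0.03', '0.01']
0.45 ['0.32', '0.32', '0.14', '0.14', '0.10', '0.10', '0.18', '0.03', '0.01', '0.03', '0.01']
0.50 ['0.02', '0.01', '0.14', '0.14', '0.10', '0.10', '0.23', '0.15', '0.06', '0.06', '0.01']
0.55 ['0.12', '0.07', '0.09', '0.14', '0.10', '0.14', '0.23', '0.20', '0.13', '0.12', '0.01']
t 1.00 tool shaker [-370.7  691.2] z 231.3 ytool-ang -13.7 F [-0.1  0.  -0.5] w 0.085
[-675.5  473.6  -68.7]
```

View pics/top0.png

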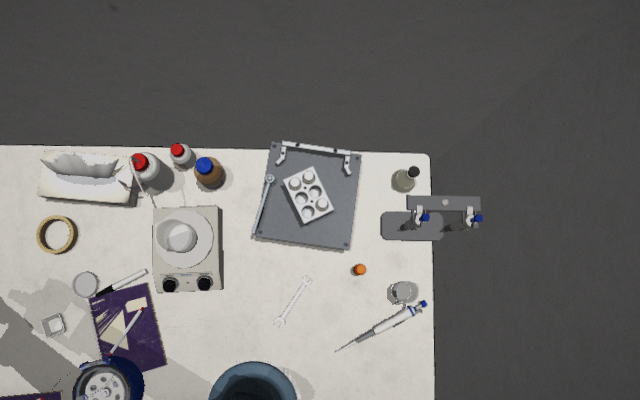

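```bash
python3 -m handwheel '[[-0.04,0.04,-0.035,-1,0.5],[-0.08,0.08,-0.07,-3,1],[-0.13,0.12,-0.07,-5,1],[-0.18,0.16,-0.07,-7,1],[-0.23,0.20,-0.07,-9,1],[-0.28,0.24,-0.07,-11,1],[-0.33,0.28,-0.07,-13.7,1],[-0.38,0.32,-0.07,-13.7,1],[-0.38,0.32,-0.07,-13.7,1]]' 40
python3 - <<'E'
from h import *
im=dict(np.load("top0.npz"));X=cloud(im)
m=(X[...,2]>.15)&(X[...,0]>.35)&(X[...,0]<.5)&(X[...,1]<-.2)&(X[...,1]>-.45)
print(X[m].min(0),X[m].max(0))
where(); print(goto(-70,-77,250))
E
```

```text
t: 2.12
ee_pos: [0.3961, 0.1348, 0.3016]
eef_rot: [0.0, 0.752, 0.659, 0.0]
ft_force: [0.0, 0.1, 0.4]
width: -0.0005
[ 0.40581356 -0.44993062  0.15044657] [ 0.47057516 -0.31139773  0.31650782]
t 2.12 tool shaker [-148.4  243.6] z 301.6 ytool-ang -0.3 F [0.  0.1 0.4] w -0.000
[-320.2   79.8   51.7]
```

```bash
python3 -m handwheel '[[-0.055,0.013,0,0,1],[-0.11,0.027,0,0,1],[-0.165,0.04,0,0,1],[-0.22,0.053,0.0,0,1],[-0.27,0.067,0.02,0,1],[-0.32,0.08,0.05,0.3,1],[-0.32,0.08,0.05,0.3,1]]'
python3 - <<'E'
from h import *
where(); print(goto(-70,-77,80))
im,b,a=block("top"); save(im,"t1.png",(200,120,440,280),3)
E
```

```text
t: 3.0
ee_pos: [0.433, -0.1917, 0.2485]
eef_rot: [-0.003, 0.754, 0.657, -0.001]
ft_force: [-0.4, 0.1, 0.1]
width: -0.0003
t 3.00 tool shaker [-70.4 -75.5] z 248.5 ytool-ang -0.5 F [-0.4  0.1  0.1] w -0.000
[ -1.9   1.2 168.5]
top block shaker [-0.7 29.4] long-axis ang 34.2 size 55.2 49.1 z 0.1103
```

View pics/t1.png

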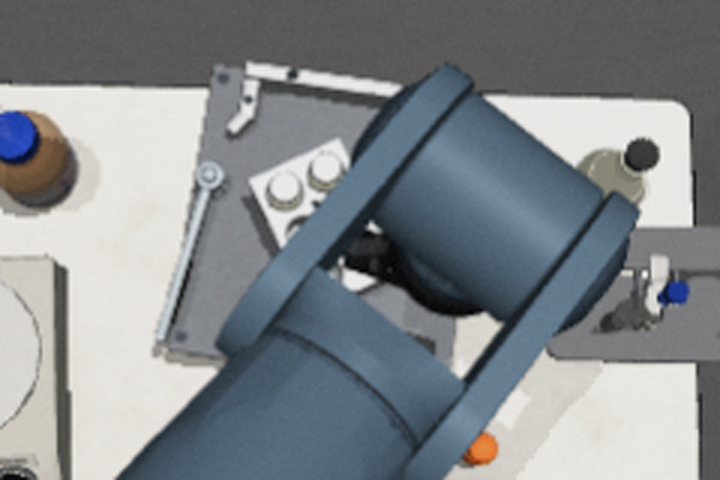

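```bash
python3 - <<'E'
from h import *
im=manip.get_image("scene"); save(im,"s1.png"); X=cloud(im)
im2=manip.get_image("top"); X2=cloud(im2)
for Y in (X,X2):
    m=(Y[...,1]<-.15)&(Y[...,1]>-.305)&(Y[...,0]>.3)&(Y[...,2]>.15)
    P=Y[m]
    for z in np.arange(.15,.7,.05):
        q=P[abs(P[:,2]-z)<.025]
        if len(q): print("z %.2f n %d ymin %.3f x %.3f..%.3f"%(z,len(q),q[:,1].min(),q[:,0].min(),q[:,0].max()))
E
```

```text
z 0.15 n 558 ymin -0.305 x 0.687..0.694
z 0.20 n 1233 ymin -0.305 x 0.685..0.695
z 0.25 n 1525 ymin -0.305 x 0.423..0.695
z 0.30 n 2198 ymin -0.305 x 0.416..0.695
z 0.35 n 2815 ymin -0.305 x 0.411..0.695
z 0.40 n 3411 ymin -0.305 x 0.396..0.695
z 0.45 n 2746 ymin -0.305 x 0.361..0.695
z 0.50 n 4375 ymin -0.305 x 0.300..0.691
z 0.55 n 114 ymin -0.193 x 0.300..0.346
z 0.15 n 283 ymin -0.305 x 0.687..0.691
z 0.20 n 645 ymin -0.305 x 0.686..0.691
z 0.25 n 751 ymin -0.305 x 0.687..0.691
z 0.30 n 904 ymin -0.305 x 0.424..0.692
z 0.35 n 1029 ymin -0.305 x 0.428..0.692
z 0.40 n 1438 ymin -0.305 x 0.396..0.692
z 0.45 n 1659 ymin -0.305 x 0.397..0.692
z 0.50 n 2385 ymin -0.305 x 0.353..0.692
z 0.55 n 6877 ymin -0.305 x 0.300..0.691
```

View pics/s1.png

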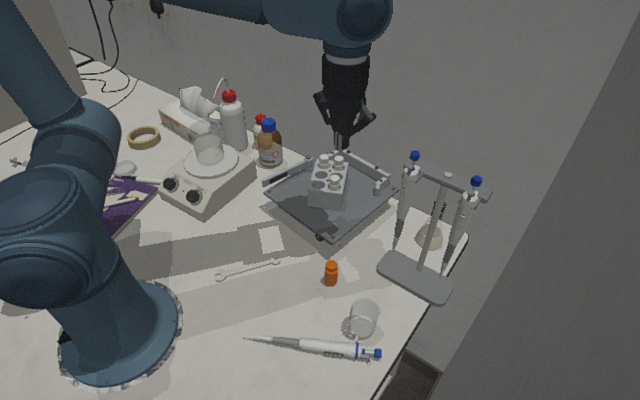

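```bash
python3 - <<'E'
from h import *
for n in ("scene","top"):
    Y=cloud(manip.get_image(n))
    m=(Y[...,1]<-.1)&(Y[...,1]>-.5)&(Y[...,0]>.25)&(Y[...,0]<.66)&(Y[...,2]>.25)
    P=Y[m]
    for z in np.arange(.25,.6,.03):
        q=P[abs(P[:,2]-z)<.015]
        if len(q): print(n,"z %.2f n %d ymin %.3f x %.3f..%.3f"%(z,len(q),q[:,1].min(),q[:,0].min(),q[:,0].max()))
E
```

```text
scene z 0.25 n 515 ymin -0.457 x 0.408..0.473
scene z 0.28 n 1590 ymin -0.457 x 0.406..0.474
scene z 0.31 n 781 ymin -0.442 x 0.408..0.450
scene z 0.34 n 842 ymin -0.251 x 0.412..0.449
scene z 0.37 n 529 ymin -0.232 x 0.397..0.444
scene z 0.40 n 865 ymin -0.227 x 0.396..0.452
scene z 0.43 n 916 ymin -0.227 x 0.397..0.462
scene z 0.46 n 663 ymin -0.250 x 0.365..0.453
scene z 0.49 n 2400 ymin -0.259 x 0.289..0.436
scene z 0.52 n 2951 ymin -0.259 x 0.252..0.434
top z 0.25 n 207 ymin -0.459 x 0.409..0.470
top z 0.28 n 1262 ymin -0.459 x 0.406..0.469
top z 0.31 n 164 ymin -0.443 x 0.406..0.434
top z 0.34 n 141 ymin -0.152 x 0.428..0.452
top z 0.37 n 45 ymin -0.187 x 0.397..0.445
top z 0.40 n 96 ymin -0.200 x 0.397..0.436
top z 0.43 n 110 ymin -0.194 x 0.397..0.431
top z 0.46 n 101 ymin -0.201 x 0.383..0.427
top z 0.49 n 98 ymin -0.242 x 0.355..0.436
top z 0.52 n 1480 ymin -0.256 x 0.297..0.497
top z 0.55 n 6052 ymin -0.251 x 0.252..0.490
top z 0.58 n 2983 ymin -0.184 x 0.250..0.395
```

```bash
python3 -m handwheel '[[-0.002,0.001,0.05,0,1],[-0.002,0.001,0.10,0,1],[-0.002,0.001,0.14,0,1],[-0.002,0.001,0.168,0,1],[-0.002,0.001,0.168,0,1]]'
python3 - <<'E'
from h import *
where()
im=manip.get_image("scene"); save(im,"s2.png",(230,100,470,260),3)
E
```

```text
t: 3.88
ee_pos: [0.4342, -0.1903, 0.0822]
eef_rot: [-0.002, 0.752, 0.66, -0.0]
ft_force: [-1.0, -0.4, 0.1]
width: 0.0002
t 3.88 tool shaker [-69.3 -74. ] z 82.2 ytool-ang -0.2 F [-1.  -0.4  0.1] w 0.000
```

View pics/s2.png

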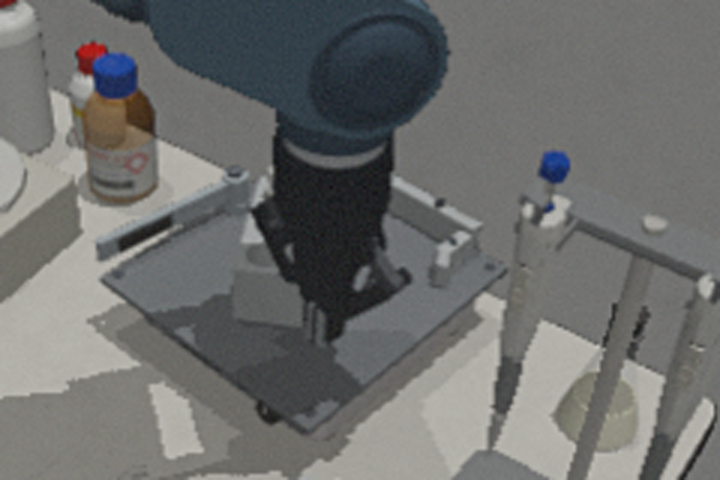

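```bash
python3 -m handwheel '[[-0.002,0.0,0.0,-10,1],[-0.003,0.0,0.0,-20,1],[-0.003,0.003,0.0,-30,1],[-0.003,0.005,0.0,-34,1],[-0.003,0.005,0.0,-34,1]]'
python3 - <<'E'
from h import *
where(); print(goto(-54.3,-71.4,80),tool()[0]["joints"])
E
```

```text
t: 4.55
ee_pos: [0.4411, -0.1963, 0.0856]
eef_rot: [0.002, 0.527, 0.85, -0.0]
ft_force: [-0.1, 0.1, 0.2]
width: -0.0001
t 4.55 tool shaker [-61.8 -79.1] z 85.6 ytool-ang 33.7 F [-0.1  0.1  0.2] w -0.000
[ 2.3 10.4  5.6] [-6.54063746e-01  4.19083001e-02  2.07749897e+00 -1.70823695e-06
  1.01789409e+00 -2.68621979e+00]
```

```bash
python3 -m handwheel '[[0.002,0.005,0.003,0,1],[0.002,0.01,0.005,0,1],[0.002,0.015,0.005,0,1],[0.002,0.02,0.005,0,1],[0.002,0.025,0.005,0,1],[0.002,0.03,0.005,0,1],[0.002,0.033,0.005,0,1],[0.002,0.033,0.005,0,1]]'
python3 - <<'E'
from h import *
where()
im,b,a=block("scene"); save(im,"s3.png",(230,100,470,260),3)
im,b,a=block("top"); save(im,"t3.png",(200,120,440,280),3)
E
```

```text
t: 5.55
ee_pos: [0.4686, -0.1788, 0.0782]
eef_rot: [0.0, 0.527, 0.85, 0.0]
ft_force: [-0.3, -1.2, -1.0]
width: 0.0003
t 5.55 tool shaker [-36.7 -58.3] z 78.2 ytool-ang 33.7 F [-0.3 -1.2 -1. ] w 0.000
scene block shaker [-32.8  36.7] long-axis ang 56.5 size 119.6 36.0 z 0.1101
top block shaker [ 8.  45.4] long-axis ang 127.6 size 46.7 49.7 z 0.1105
```

View pics/s3.png

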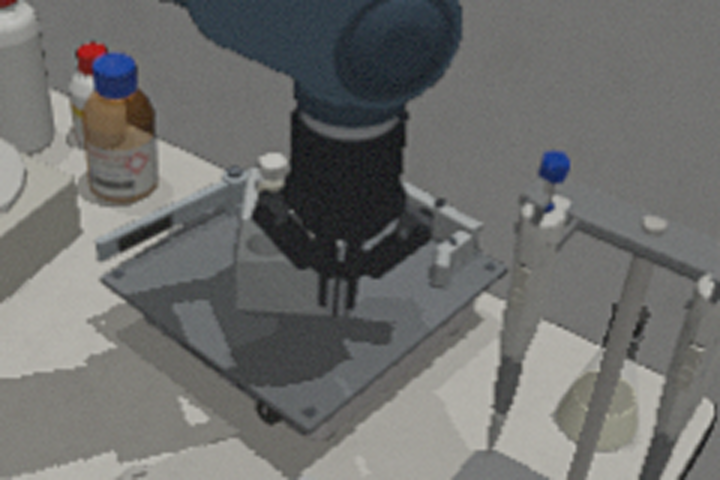

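View pics/t3.png

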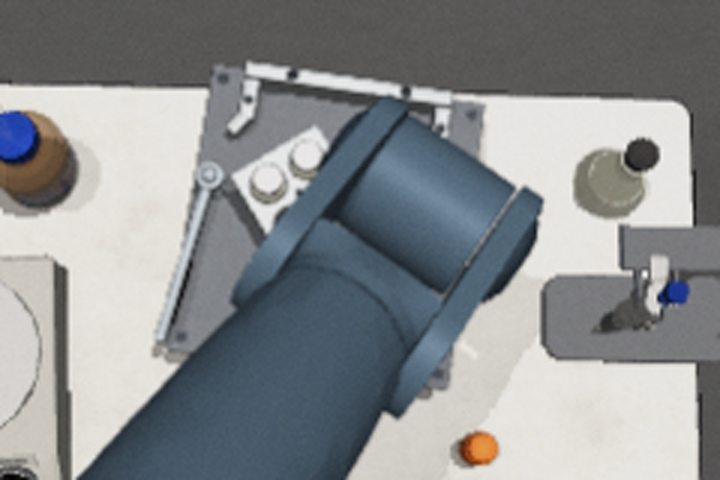

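```bash
python3 -m handwheel '[[0.0,-0.02,0,0,1],[0,-0.025,-0.05,0,1],[0.0,-0.025,-0.1,10,1],[0.05,-0.025,-0.1,20,1],[0.10,-0.025,-0.1,30,1],[0.133,-0.025,-0.1,40,1],[0.133,-0.025,-0.1,50,1],[0.133,-0.025,-0.1,60,1],[0.133,-0.025,-0.1,65,1],[0.133,-0.025,-0.1,65,1]]'
python3 - <<'E'
from h import *
where()
im,b,a=block("top"); save(im,"t4.png",(200,120,440,280),3)
im,b,a=block("scene");  save(im,"s4.png",(230,100,470,260),3)
E
```

```text
t: 6.9
ee_pos: [0.386, -0.0713, 0.1781]
eef_rot: [-0.0, 0.901, 0.434, 0.0]
ft_force: [-0.0, -0.3, 0.3]
width: -0.0003
t 6.90 tool shaker [-132.2   37.9] z 178.1 ytool-ang -31.2 F [-0.  -0.3  0.3] w -0.000
top block shaker [-8.9 13.9] long-axis ang 39.7 size 113.0 76.4 z 0.1104
scene block shaker [-9.  12.8] long-axis ang 39.7 size 112.7 75.9 z 0.1103
```

View pics/t4.png

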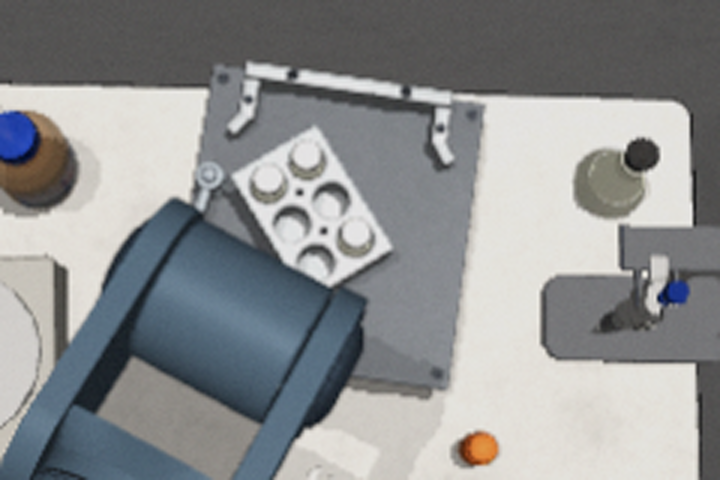

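View pics/s4.png

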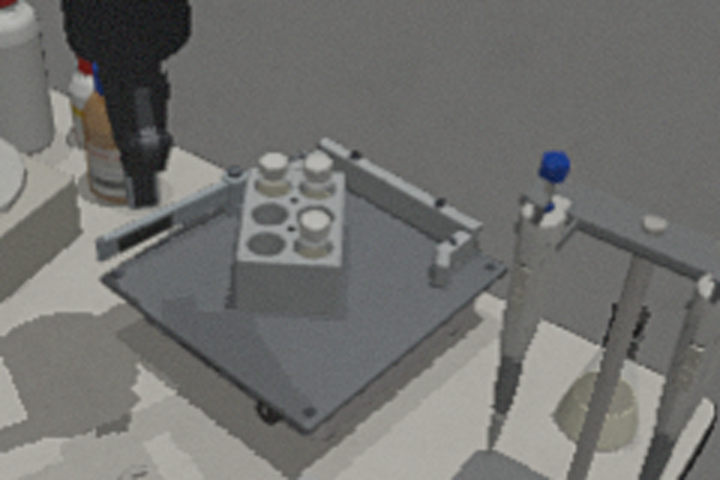

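```bash
python3 - <<'E'
from h import *
print(goto(-80,37,80))
E
```

```text
[26.2 45.  98.2]
```

```bash
python3 -m handwheel '[[0.013,0.022,0.0,0,1],[0.026,0.045,0.04,0,1],[0.026,0.045,0.08,0,1],[0.026,0.045,0.098,0,1],[0.023,0.053,0.1,0,1],[0.0215,0.058,0.1,0,1],[0.020,0.063,0.1,0,1],[0.0185,0.068,0.1,0,1],[0.017,0.073,0.1,0,1],[0.0165,0.076,0.1,0,1]]'
python3 - <<'E'
from h import *
where()
im,b,a=block("scene");  save(im,"s5.png",(230,100,470,260),3)
E
```

```text
t: 8.25
ee_pos: [0.4562, -0.1058, 0.0788]
eef_rot: [-0.0, 0.901, 0.434, -0.0]
ft_force: [-5.6, 2.1, 3.5]
width: -0.0001
t 8.25 tool shaker [-58.2  12.6] z 78.8 ytool-ang -31.3 F [-5.6  2.1  3.5] w -0.000
scene block shaker [6.4 6. ] long-axis ang 46.4 size 114.3 74.0 z 0.1103
```

View pics/s5.png

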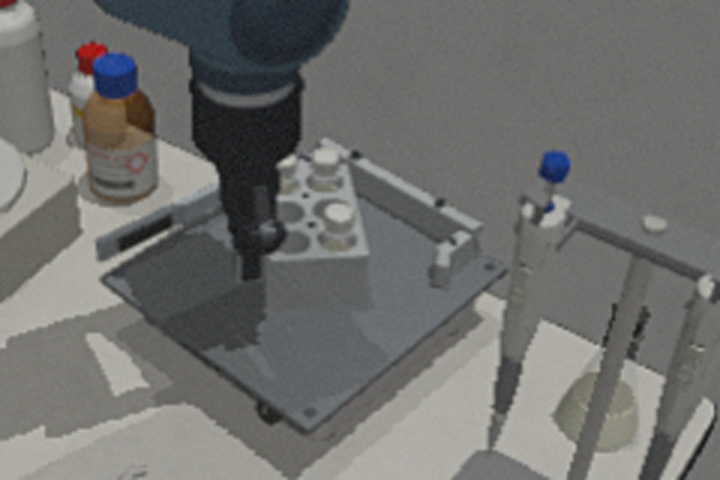

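```bash
python3 -m handwheel '[[-0.001,0.005,0,0,1],[-0.002,0.01,0.0,0,1],[-0.002,0.015,0.0,0,1],[-0.002,0.02,0.0,0,1],[-0.002,0.025,0.0,0,1],[-0.002,0.025,0,0,1]]'
python3 - <<'E'
from h import *
where()
im,b,a=block("scene");  save(im,"s6.png",(230,100,470,260),3)
E
```

```text
t: 9.05
ee_pos: [0.4752, -0.1233, 0.0787]
eef_rot: [0.001, 0.901, 0.434, 0.0]
ft_force: [-2.4, -0.8, 0.2]
width: -0.0001
t 9.05 tool shaker [-37.3  -2.3] z 78.7 ytool-ang -31.3 F [-2.4 -0.8  0.2] w -0.000
scene block shaker [18.8 -3. ] long-axis ang 62.0 size 97.6 76.1 z 0.1103
```

View pics/s6.png

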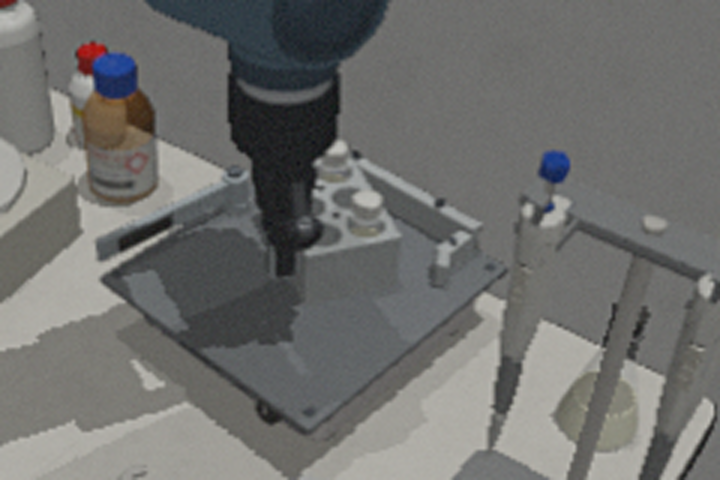

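```bash
python3 -m handwheel '[[0.0,-0.02,0,0,1],[0,-0.05,-0.03,0,1],[0.0,-0.08,-0.07,-10,1],[0.0,-0.10,-0.09,-20,1],[0.0,-0.11,-0.09,-30,1],[0.0,-0.11,-0.09,-31,1],[0.0,-0.11,-0.09,-31,1]]'
python3 - <<'E'
from h import *
where()
im,b,a=block("top"); save(im,"t7.png",(200,120,440,280),3)
im,b,a=block("scene"); 
E
```

```text
t: 9.98
ee_pos: [0.3892, -0.0545, 0.1685]
eef_rot: [0.001, 0.753, 0.658, 0.0]
ft_force: [-0.3, -0.7, 1.0]
width: 0.0001
t 9.97 tool shaker [-131.3   55. ] z 168.5 ytool-ang -0.4 F [-0.3 -0.7  1. ] w 0.000
top block shaker [21.9  4.8] long-axis ang 61.8 size 111.6 76.9 z 0.1103
scene block shaker [23.1  4.7] long-axis ang 61.7 size 115.1 77.3 z 0.1103
```

View pics/t7.png

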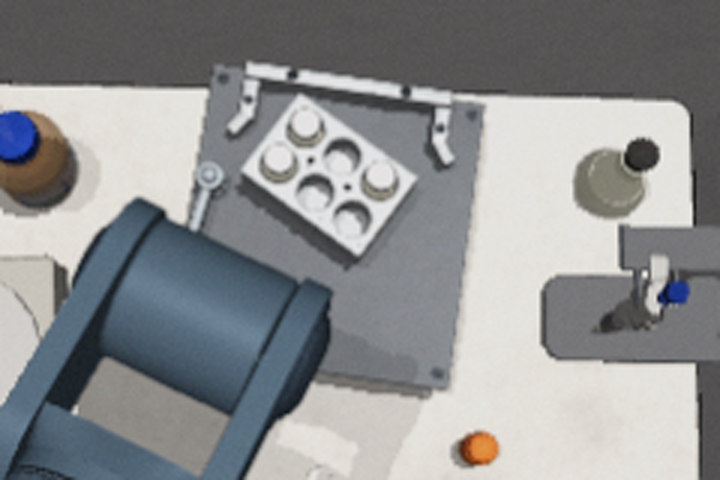

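```bash
python3 - <<'E'
from h import *
print(goto(-62,-4,80))
E
```

```text
[-58.5  69.8  88.2]
```

```bash
python3 -m handwheel '[[-0.03,0.035,0.0,0,1],[-0.058,0.066,0.03,0,1],[-0.058,0.068,0.07,0,1],[-0.058,0.07,0.088,0,1],[-0.059,0.08,0.09,0,1],[-0.06,0.09,0.09,0,1],[-0.062,0.098,0.09,0,1],[-0.064,0.106,0.09,0,1],[-0.066,0.114,0.09,0,1],[-0.066,0.118,0.09,0,1]]'
python3 - <<'E'
from h import *
where()
im,b,a=block("scene");  save(im,"s8.png",(230,100,470,260),3)
E
```

```text
t: 11.32
ee_pos: [0.4965, -0.1355, 0.0788]
eef_rot: [-0.001, 0.752, 0.659, -0.001]
ft_force: [-8.8, -0.5, 3.5]
width: -0.0004
t 11.32 tool shaker [-14.5 -11.8] z 78.8 ytool-ang -0.2 F [-8.8 -0.5  3.5] w -0.000
scene block shaker [ 29.9 -41.5] long-axis ang 169.1 size 20.5 77.1 z 0.1099
```

View pics/s8.png

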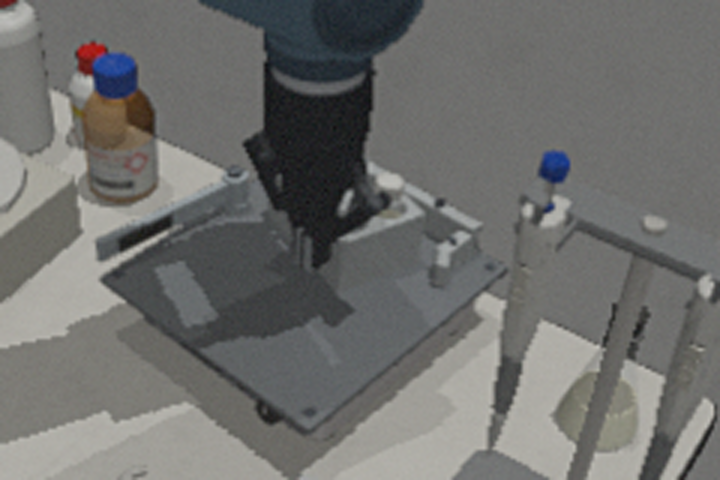

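```bash
python3 -m handwheel '[[0.0,-0.03,0,0,1],[0,-0.07,-0.03,0,1],[0.03,-0.11,-0.07,0,1],[0.04,-0.115,-0.09,0,1],[0.04,-0.115,-0.09,0,1]]'
python3 - <<'E'
from h import *
where()
im,b,a=block("top"); save(im,"t9.png",(200,120,440,280),3)
im,b,a=block("scene"); 
E
```

```text
t: 12.0
ee_pos: [0.3901, -0.0808, 0.1711]
eef_rot: [0.004, 0.752, 0.659, 0.001]
ft_force: [0.2, 0.3, 0.1]
width: -0.0001
t 12.00 tool shaker [-127.   29.] z 171.1 ytool-ang -0.2 F [0.2 0.3 0.1] w -0.000
top block shaker [42.   6.7] long-axis ang 73.9 size 111.2 74.6 z 0.1100
scene block shaker [44.3  6. ] long-axis ang 73.5 size 114.8 78.1 z 0.1101
```

View pics/t9.png

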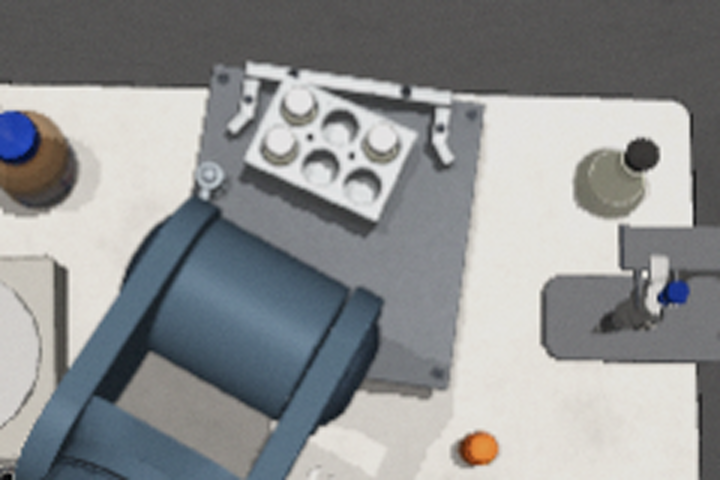

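```bash
python3 - <<'E'
from h import *
print(goto(-35,-24,80))
E
```

```text
[-52.4  93.3  88.6]
```

```bash
python3 -m handwheel '[[-0.03,0.045,0.0,0,1],[-0.052,0.085,0.03,0,1],[-0.052,0.093,0.07,0,1],[-0.052,0.095,0.088,0,1],[-0.052,0.105,0.09,0,1],[-0.052,0.115,0.09,0,1],[-0.052,0.122,0.09,0,1],[-0.052,0.129,0.09,0,1],[-0.052,0.134,0.09,0,1],[-0.052,0.138,0.09,0,1]]'
python3 - <<'E'
from h import *
where()
E
```

```text
t: 13.35
ee_pos: [0.5182, -0.1506, 0.0793]
eef_rot: [0.0, 0.752, 0.659, -0.001]
ft_force: [-19.2, -1.4, 10.4]
width: 0.0001
t 13.35 tool shaker [  8.9 -24. ] z 79.3 ytool-ang -0.2 F [-19.2  -1.4  10.4] w 0.000
```

```bash
python3 -m handwheel '[[0.0,0.001,0,0,1],[0,0.001,0,0,1]]'
```

```text
t: 13.6
ee_pos: [0.5181, -0.1506, 0.0792]
eef_rot: [-0.001, 0.752, 0.659, -0.002]
ft_force: [-11.4, -1.8, 6.4]
width: 0.0002
```

```bash
python3 -m handwheel '[[0.0,-0.03,0,0,1],[0,-0.07,-0.03,0,1],[0.03,-0.11,-0.07,0,1],[0.04,-0.135,-0.09,0,1],[0.04,-0.135,-0.09,0,1]]'
python3 - <<'E'
from h import *
where()
im,b,a=block("top"); save(im,"t10.png",(200,120,440,280),3)
im,b,a=block("scene"); save(im,"s10.png",(230,100,470,260),3)
E
```

```text
t: 14.22
ee_pos: [0.3919, -0.0929, 0.1714]
eef_rot: [0.004, 0.752, 0.659, 0.002]
ft_force: [0.4, 0.1, 0.4]
width: -0.0
t 14.22 tool shaker [-123.7   17.3] z 171.4 ytool-ang -0.2 F [0.4 0.1 0.4] w -0.000
top block shaker [56.1 11.1] long-axis ang 89.6 size 112.0 74.5 z 0.1100
scene block shaker [57.9 10.8] long-axis ang 91.0 size 114.1 77.9 z 0.1100
```

View pics/t10.png

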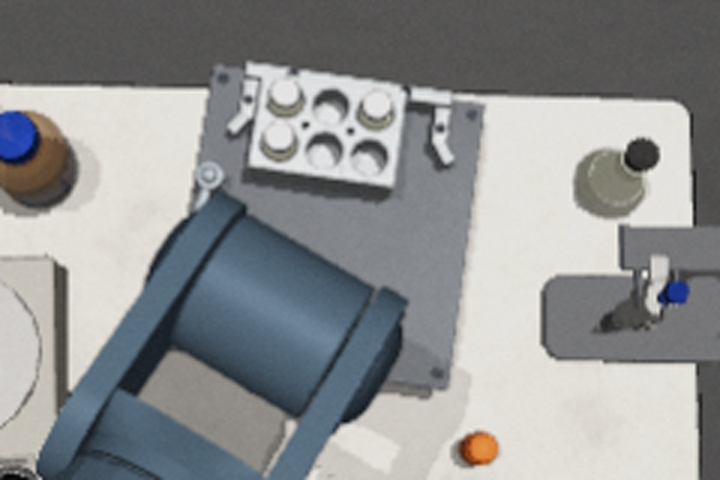

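View pics/s10.png

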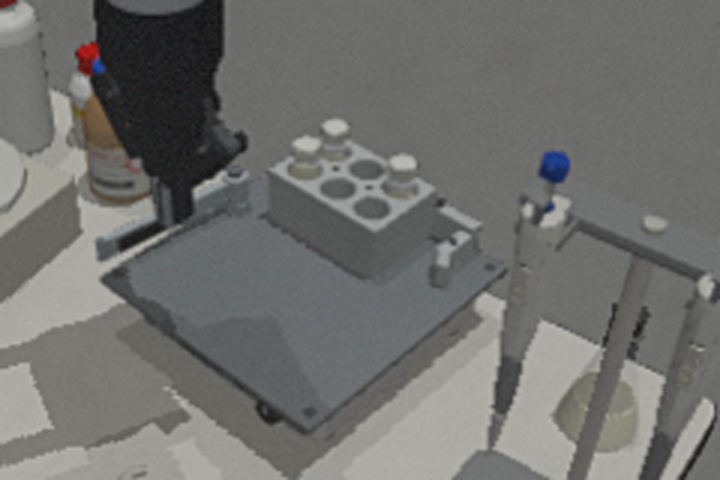

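```bash
python3 - <<'E'
from h import *
print(goto(-30,38,80))
E
```

```text
[21.5 93.6 89.5]
```

```bash
python3 -m handwheel '[[0.01,0.045,0.0,0,1],[0.021,0.085,0.03,0,1],[0.021,0.094,0.07,0,1],[0.021,0.094,0.087,0,1],[0.021,0.105,0.088,0,1],[0.021,0.115,0.088,0,1],[0.021,0.125,0.088,0,1],[0.021,0.132,0.088,0,1],[0.021,0.136,0.088,0,1],[0.021,0.137,0.088,0,1]]'
python3 - <<'E'
from h import *
where()
E
```

```text
t: 15.58
ee_pos: [0.5258, -0.0894, 0.08]
eef_rot: [-0.004, 0.752, 0.659, -0.003]
ft_force: [-19.0, 1.2, 13.8]
width: 0.0001
t 15.57 tool shaker [ 8.7 37.7] z 80.0 ytool-ang -0.2 F [-19.    1.2  13.8] w 0.000
```

```bash
python3 -m handwheel '[[0.0,-0.03,0,0,1],[0,-0.07,-0.04,0,1],[0.0,-0.10,-0.085,10,1],[0.0,-0.12,-0.085,20,1],[0.0,-0.13,-0.085,30,1],[0.0,-0.135,-0.085,40,1],[0.0,-0.135,-0.085,50,1],[0.0,-0.135,-0.085,60,1],[0.0,-0.135,-0.085,60,1]]'
python3 - <<'E'
from h import *
where()
im,b,a=block("top"); save(im,"t11.png",(200,120,440,280),3)
im,b,a=block("scene"); save(im,"s11.png",(230,100,470,260),3)
X=cloud(im)
m=(X[...,2]>.076)&(X[...,2]<.097)
P=X[m]; S=np.array([w2s(p) for p in P])
k=(S[:,1]>75)&(S[:,1]<150)&(S[:,0]<25)&(S[:,0]>-140)
Q=S[k]; print(len(Q),Q.min(0),Q.max(0)); k=Q[:,0]<-10; 
if k.sum()>20: print(np.polyfit(Q[k,0],Q[k,1],1))
print(w2s([.542,.107]), tool()[0]["joints"])
E
```

```text
t: 16.7
ee_pos: [0.3956, -0.0723, 0.1657]
eef_rot: [0.0, 0.981, 0.196, 0.0]
ft_force: [-0.4, 0.5, 0.0]
width: -0.0002
t 16.70 tool shaker [-122.7   38.1] z 165.7 ytool-ang -60.1 F [-0.4  0.5  0. ] w -0.000
top block shaker [56.6 11. ] long-axis ang 89.6 size 112.1 75.3 z 0.1100
scene block shaker [58.1 11.2] long-axis ang 89.2 size 114.3 78.3 z 0.1100
380 [-120.40483708   85.24094994] [ 21.88336377 118.95994206]
[-0.13657796 95.64548356]
[-2.07858921e-01  2.34574949e+02] [-4.64626358e-01 -3.08688206e-01  2.22267099e+00 -2.65516053e-05
  1.22714365e+00 -8.59023142e-01]
```

View pics/t11.png

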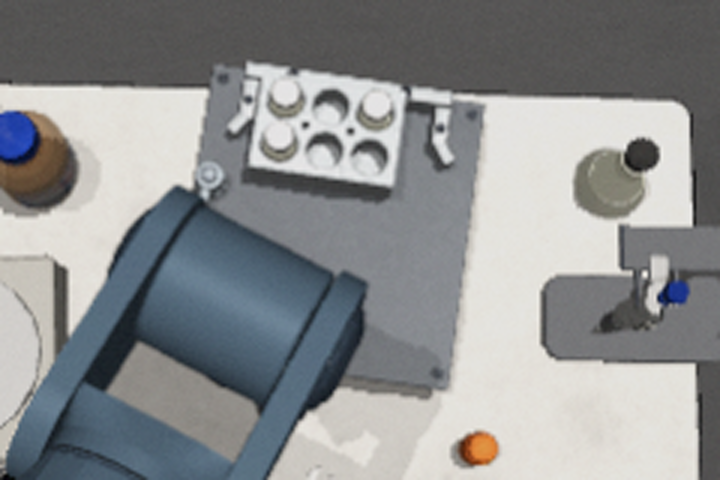

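View pics/s11.png

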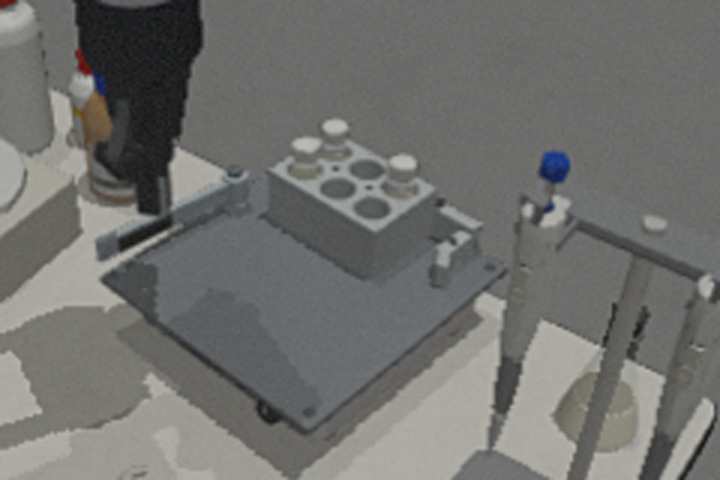

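```bash
python3 - <<'E'
from h import *
print(goto(-79,142,80))
E
```

```text
[ 89.7 -68.3  85.5]
```

```bash
python3 -m handwheel '[[0.03,-0.023,0.0,10,1],[0.06,-0.046,0.0,20,1],[0.09,-0.068,0.0,30,1],[0.09,-0.068,0.04,30,1],[0.09,-0.068,0.075,30,1],[0.09,-0.068,0.086,30,1],[0.09,-0.068,0.086,30,1]]'
python3 - <<'E'
from h import *
where()
pv=np.array([10.5,97])
for g in [1.7,1.5,1.3,1.1,.9,.7,.5,.3,.1,0.]:
    r=90; p=pv+r*np.array([-np.sin(g),-np.cos(g)])-14*np.array([np.cos(g),-np.sin(g)])
    print(g,p.round(1),goto(*p,80),"spin %.0f"%(-(np.degrees(-g)-(-90))))
im=manip.get_image("scene"); save(im,"s12.png",(200,80,440,240),3)
E
```

```text
t: 17.68
ee_pos: [0.4525, 0.0249, 0.0793]
eef_rot: [-0.0, 0.998, -0.066, -0.0]
ft_force: [0.7, 0.0, 0.2]
width: 0.0002
t 17.68 tool shaker [-78.5 141.8] z 79.3 ytool-ang -90.2 F [0.7 0.  0.2] w 0.000
1.7 [-76.9 122.5] [ 1.7 19.3 -0.7] spin 7
1.5 [-80.3 104.6] [-1.6 37.2 -0.7] spin -4
1.3 [-80.   86.4] [-1.2 55.3 -0.7] spin -16
1.1 [-76.1  68.7] [ 2.8 73.1 -0.7] spin -27
0.9 [-68.7  52. ] [10.2 89.7 -0.7] spin -38
0.7 [-58.2  37.2] [ 20.8 104.5  -0.7] spin -50
0.5 [-44.9  24.7] [ 34.1 116.9  -0.8] spin -61
0.3 [-29.5  15.2] [ 49.6 126.4  -0.8] spin -73
0.1 [-12.4   8.8] [ 66.6 132.6  -0.8] spin -84
0.0 [-3.5  7. ] [ 75.6 134.5  -0.8] spin -90
```

View pics/s12.png

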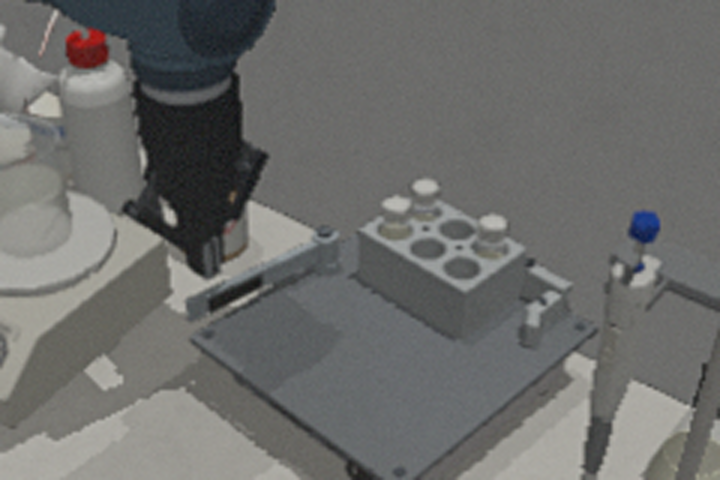

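```bash
python3 -m handwheel '[[0.0,0.010,0,0,1],[0.001,0.019,0,0,1],[0.0,0.028,0,0,1],[-0.001,0.037,0,-4,1],[-0.001,0.046,0,-10,1],[-0.001,0.055,0,-16,1],[0.001,0.064,0,-22,1],[0.003,0.073,0.0,-27,1],[0.0065,0.081,0.0,-33,1],[0.010,0.0895,0.0,-38,1]]'
python3 - <<'E'
from h import *
where()
pv=np.array([10.5,97])
for g in [.8,.7,.6,.5,.4,.3,.2,.1,.05,0.]:
    r=90; p=pv+r*np.array([-np.sin(g),-np.cos(g)])-14*np.array([np.cos(g),-np.sin(g)])
    print(g,p.round(1),goto(*p,80),"spin %.0f"%(-(np.degrees(-g)-(-52))))
im=manip.get_image("scene"); save(im,"s13.png",(200,80,440,240),3)
E
```

```text
t: 18.98
ee_pos: [0.4505, -0.0657, 0.0794]
eef_rot: [-0.0, 0.965, 0.264, 0.0]
ft_force: [0.4, 1.2, -1.3]
width: -0.0005
t 18.98 tool shaker [-69.   51.6] z 79.4 ytool-ang -52.1 F [ 0.4  1.2 -1.3] w -0.000
0.8 [-63.8  44.3] [-0.4  8.9 -0.6] spin -6
0.7 [-58.2  37.2] [-0.3 18.  -0.6] spin -12
0.6 [-51.9  30.6] [ 0.6 27.1 -0.6] spin -18
0.5 [-44.9  24.7] [ 2.5 36.  -0.6] spin -23
0.4 [-37.4  19.6] [ 5.2 44.7 -0.6] spin -29
0.3 [-29.5  15.2] [ 8.8 53.  -0.6] spin -35
0.2 [-21.1  11.6] [13.2 61.  -0.6] spin -41
0.1 [-12.4   8.8] [18.4 68.5 -0.6] spin -46
0.05 [-8.   7.8] [21.2 72.  -0.6] spin -49
0.0 [-3.5  7. ] [24.3 75.4 -0.6] spin -52
```

View pics/s13.png

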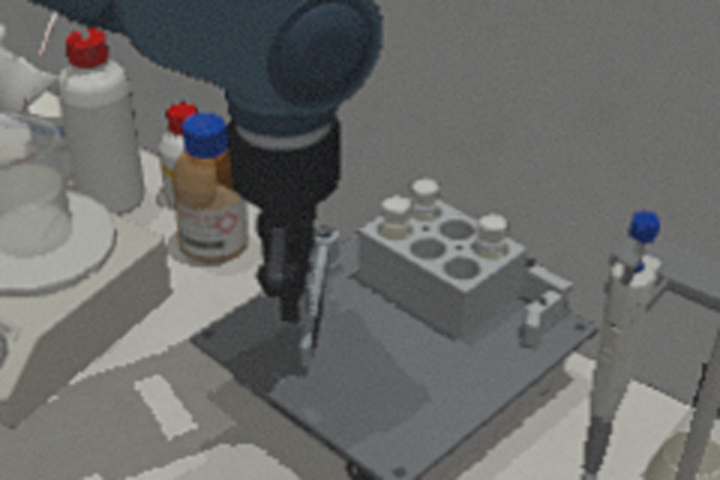

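The gate is following the fingers, now roughly half closed (bar from crop px (325,235) to (308,360)). Continue the arc.

```bash
python3 -m handwheel '[[0.0,0.009,0,-6,1],[0.0,0.018,0,-12,1],[0.0005,0.027,0,-18,1],[0.0025,0.036,0,-23,1],[0.005,0.0447,0,-29,1],[0.009,0.053,0,-35,1],[0.013,0.061,0,-41,1],[0.0185,0.0685,0.0,-46,1],[0.021,0.072,0.0,-49,1],[0.0225,0.0735,0.0,-52,1]]'
python3 - <<'E'
from h import *
where()
im=manip.get_image("scene"); save(im,"s14.png",(200,80,440,240),3)
E
```

```text
t: 20.27
ee_pos: [0.5071, -0.1175, 0.0793]
eef_rot: [-0.0, 0.752, 0.659, -0.0]
ft_force: [-1.0, -0.8, -0.4]
width: -0.0002
t 20.27 tool shaker [-6.3  7.4] z 79.3 ytool-ang -0.2 F [-1.  -0.8 -0.4] w -0.000
```

View pics/s14.png

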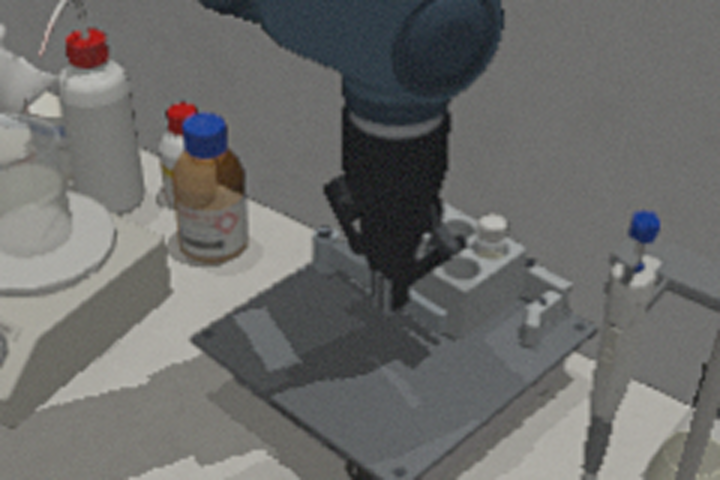

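```bash
python3 -m handwheel '[[0,0.001,0,0,1],[0,0.002,0,0,1],[0,0.003,0,0,1],[0,0.004,0,0,1],[0,0.005,0,0,1],[0,0.005,0,0,1]]'
python3 -m handwheel '[[0,0.001,0,0,1],[0,0.002,0,0,1],[0,0.002,0,0,1]]'
python3 - <<'E'
from h import *
where()
E
```

```text
t: 21.08
ee_pos: [0.51, -0.1175, 0.0791]
eef_rot: [-0.003, 0.752, 0.659, -0.002]
ft_force: [-11.4, 0.1, 8.9]
width: 0.0
t: 21.45
ee_pos: [0.5101, -0.1175, 0.079]
eef_rot: [-0.005, 0.752, 0.659, -0.004]
ft_force: [-18.9, -1.1, 15.5]
width: -0.0001
t 21.45 tool shaker [-3.3  7.9] z 79.0 ytool-ang -0.2 F [-18.9  -1.1  15.5] w -0.000
```

Stopped hard at tool x = -3.3, which matches the gate stop. Now retreat and check.

```bash
python3 -m handwheel '[[0,-0.01,0,0,1],[0,-0.04,0,0,1],[0,-0.08,-0.04,0,1],[0,-0.12,-0.09,0,1],[0.03,-0.14,-0.09,0,1],[0.06,-0.15,-0.09,0,1],[0.06,-0.15,-0.09,0,1]]'
python3 - <<'E'
from h import *
where()
im,b,a=block("top"); save(im,"t15.png",(200,120,440,280),3)
X=cloud(im)
P=X[(X[...,2]>.07)&(X[...,2]<.1)]; S=np.array([w2s(p) for p in P])
k=(S[:,1]>-30)&(S[:,1]<80)&(S[:,0]<17)&(S[:,0]>-20);Q=S[k]
print(len(Q),Q.min(0),Q.max(0),np.polyfit(Q[:,1],Q[:,0],1) if len(Q)>5 else 0)
for n in("amber_bottle","flask"): print(n,[(round(r["p"],2),np.round(r["point"],3)) for r in manip.spot_in(n,im)[:2]])
im,b,a=block("scene"); save(im,"s15.png",(200,80,440,240),3)
X=cloud(im)
P=X[(X[...,2]>.07)&(X[...,2]<.1)]; S=np.array([w2s(p) for p in P])
k=(S[:,1]>-30)&(S[:,1]<80)&(S[:,0]<16)&(S[:,0]>-20);Q=S[k]
print(len(Q),Q.min(0),Q.max(0),np.polyfit(Q[:,1],Q[:,0],1) if len(Q)>5 else 0)
E
```

```text
t: 22.32
ee_pos: [0.3733, -0.0375, 0.1694]
eef_rot: [0.001, 0.751, 0.66, 0.001]
ft_force: [-1.3, -0.3, 0.6]
width: 0.0002
t 22.32 tool shaker [-149.1   69.8] z 169.4 ytool-ang -0.1 F [-1.3 -0.3  0.6] w 0.000
top block shaker [56.1 10.9] long-axis ang 90.1 size 112.0 74.8 z 0.1100
232 [  6.55204548 -29.05482304] [16.97876762 78.53319645] [-9.15956079e-03  1.03486089e+01]
amber_bottle [(0.58, array([0.54 , 0.108, 0.096]))]
flask [(0.93, array([ 0.547, -0.358,  0.049]))]
scene block shaker [58.3 10.7] long-axis ang 89.3 size 112.8 79.4 z 0.1102
290 [  6.36753566 -29.92364644] [15.93977946 79.64639909] [1.40994468e-03 9.77466597e+00]
```

View pics/t15.png

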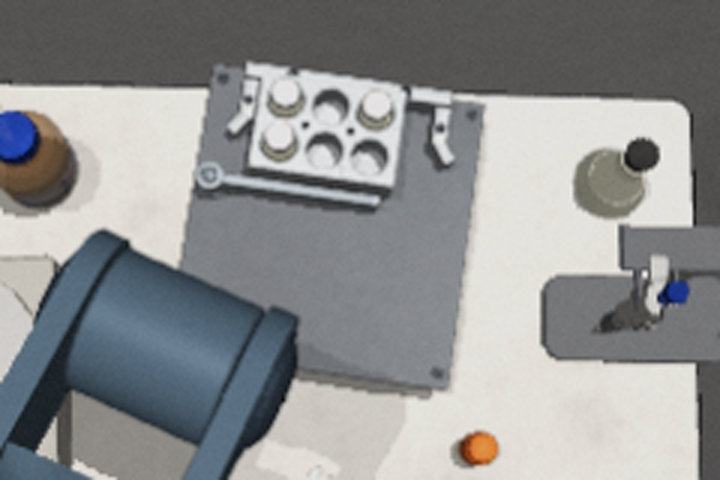

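View pics/s15.png

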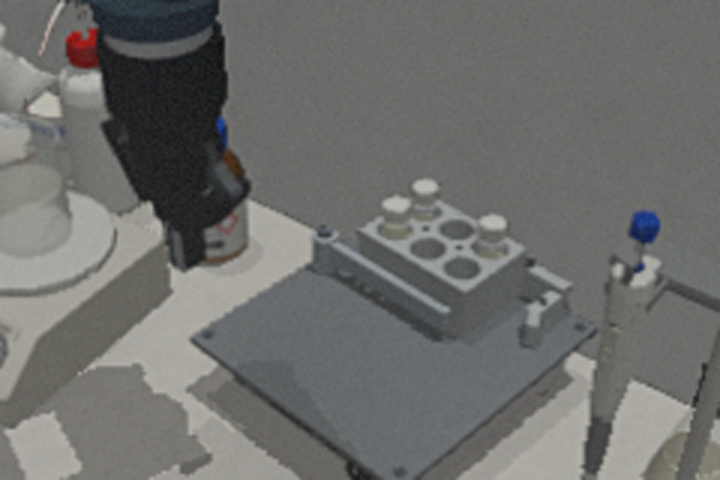

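```bash
python3 -c "
from rig import manip; print(manip.hand_in())"
```

```text
the job is handed in; nothing more can be done
None
```

The job is handed in at about 22 s of the 72 s allowed. The block lies flat against the fence between the guides, and the gate is shut against its stop. The hand-in gave no verdict.

**What I did:** I pushed the block at its corners with the shut fingertips. It took one push on the short side and four on a long side, turning it about 56°. A check push on the other end of that long side stopped at the same depth to within 0.2 mm. I then swept the gate through about 1.7 rad, from the outside, until the force rose at its stop. The arm was then drawn clear.

**Last checks, in the shaker's frame:**

| Check | Top camera | Scene camera | Required |
|---|---|---|---|
| Block x | 56.1 mm | 58.3 mm | above 54 mm |
| Block y | 10.9 mm | 10.7 mm | within 18 mm |
| Block angle off square | about 0.1° | about 0.7° | below 2.3° (0.04 rad) |
| Gate angle | about 0.01 rad | about 0.00 rad | below 0.06 rad |

- **Vials and bystanders:** In the pictures all three vials are still seated. Located before and after, the bottle came out about 4 mm apart and the flask about 3 mm. That is within the detector's error and well under the 15 mm limit.
- **Disagreements:** The two cameras differ by about 2 mm in x and 0.8° in angle, which is within their calibration. While the arm hid part of the block, some position readings were wrong, so I measured again each time after drawing the arm back.

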